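# Flip the status paddles of the plugged outlets

## Task

On the black power distribution box, two of the three outlets have a tall test plug standing in them and the third has only a low cap. With a fingertip, push the status paddle in front of each plugged outlet up and right over its hinge until it lies flat towards the outlet with its ring face up. Do not grip the paddles; leave the capped outlet's paddle, the plugs, the cap and everything else on the bench where they are.

Things in the scene. Friction and masses are not known exactly. Their poses are not given: they have to be found in the camera images.
- distro: black rubber power distribution box, fixed, 260 (x) by 320 (y) by 140 mm high. Origin: centre of its underside; z up, x from its front (breakers, robot side) to its rear, y to its left. On its flat top: three outlets in a row at x +80 mm, y +95, 0, -95 mm (numbers 1, 2, 3), and in front of each a status paddle hinged at x -75 mm
- outlet1 (a point): centre of the mouth of the left (+y) outlet, a round black collar 60 mm across that stands 30 mm above the box's top
- flag1 (a joint): hinge angle of the left (+y) paddle, in front of outlet 1, rad: 0 = flat towards the box's front, bar face up; 1.57 = upright; 3.14 = folded right over, flat towards the rear, ring face up. Stops at 0 and 3.14; starts 0 to 0.3. The hinge is stiff (about 0.045 N m): the paddle stays at any angle where it is left, so it must be pushed all the way down
- barface1: face of the left (+y) paddle with a black bar mark (up at the start), fixed to the paddle. Origin: centre of the paddle's hinge; its axis runs along the box's y, 12 mm above the box's top and 55 mm rearward of its front face; ears 20 mm high and 65 mm apart over all stand beside it. Own -x points from the hinge along the paddle to its free edge, 85 mm away
- ringface1: face of the left (+y) paddle with a black ring mark (down at the start); same origin and axes as the bar face. The paddle is an aluminium plate 44 mm wide, 8 mm thick (4 mm within 5 mm of its free edge). While flat it juts out 30 mm beyond the box's front face, free space below, so a fingertip can get under it. Folded over, its free edge lies 40 mm short of the outlet's collar
- outlet2 (a point): centre of the mouth of the middle outlet, a round black collar 60 mm across that stands 30 mm above the box's top
- flag2 (a joint): hinge angle of the middle paddle, in front of outlet 2, rad: 0 = flat towards the box's front, bar face up; 1.57 = upright; 3.14 = folded right over, flat towards the rear, ring face up. Stops at 0 and 3.14; starts 0 to 0.3. The hinge is stiff (about 0.045 N m): the paddle stays at any angle where it is left, so it must be pushed all the way down
- barface2: face of the middle paddle with a black bar mark (up at the start), fixed to the paddle. Origin: centre of the paddle's hinge; its axis runs along the box's y, 12 mm above the box's top and 55 mm rearward of its front face; ears 20 mm high and 65 mm apart over all stand beside it. Own -x points from the hinge along the paddle to its free edge, 85 mm away
- ringface2: face of the middle paddle with a black ring mark (down at the start); same origin and axes as the bar face. The paddle is an aluminium plate 44 mm wide, 8 mm thick (4 mm within 5 mm of its free edge). While flat it juts out 30 mm beyond the box's front face, free space below, so a fingertip can get under it. Folded over, its free edge lies 40 mm short of the outlet's collar
- outlet3 (a point): centre of the mouth of the right (-y) outlet, a round black collar 60 mm across that stands 30 mm above the box's top
- flag3 (a joint): hinge angle of the right (-y) paddle, in front of outlet 3, rad: 0 = flat towards the box's front, bar face up; 1.57 = upright; 3.14 = folded right over, flat towards the rear, ring face up. Stops at 0 and 3.14; starts 0 to 0.3. The hinge is stiff (about 0.045 N m): the paddle stays at any angle where it is left, so it must be pushed all the way down
- barface3: face of the right (-y) paddle with a black bar mark (up at the start), fixed to the paddle. Origin: centre of the paddle's hinge; its axis runs along the box's y, 12 mm above the box's top and 55 mm rearward of its front face; ears 20 mm high and 65 mm apart over all stand beside it. Own -x points from the hinge along the paddle to its free edge, 85 mm away
- ringface3: face of the right (-y) paddle with a black ring mark (down at the start); same origin and axes as the bar face. The paddle is an aluminium plate 44 mm wide, 8 mm thick (4 mm within 5 mm of its free edge). While flat it juts out 30 mm beyond the box's front face, free space below, so a fingertip can get under it. Folded over, its free edge lies 40 mm short of the outlet's collar
- plug_a: loose tall blue test plug without cable, 82 mm long, up to 56 mm across, standing in one of the outlets: 52 mm of it stand above the collar. Origin: centre of its foot, 25 mm below the outlet's mouth
- plug_b: loose tall blue test plug without cable, 82 mm long, up to 56 mm across, standing in one of the outlets: 52 mm of it stand above the collar. Origin: centre of its foot, 25 mm below the outlet's mouth
- cap: loose low blue cap, 56 mm across, in the remaining outlet, 12 mm above the collar. Origin: centre of its foot, 25 mm below the outlet's mouth
- tape: bystander, loose: roll of grey tape, 110 mm across, 48 mm high, lying flat; origin under its middle
- coupler: bystander, loose: blue connector lying on the table, 135 by 52 by 52 mm; origin under its middle
- tester: bystander, loose: grey hand tester, 150 by 78 by 40 mm; origin under its middle
- driver: bystander, loose: screwdriver lying on the table; origin under its middle
- splitter: bystander, loose: small black splitter block, 100 by 50 by 42 mm; origin under its middle
- cartridge: bystander, loose: white ceramic fuse cartridge, 22 mm across, 50 mm high, standing on the box between two outlets; origin under its middle
- fuses: bystander, loose: small cardboard box, 70 by 50 by 40 mm; origin under its middle
Things that resemble listed ones, but are neither listed nor needed, are in the scene too. What is shaped like the plug_b but pink, turquoise or yellow is not meant.

How it is judged:
By the outcome, as a careful person would: the job done as asked, in the order asked, and still so for the second after the job is handed in, with the robot touching nothing.
It also fails if it takes over 50 s, if anything falls off the work surface, if the arm or the gripper's body presses on something with over 40 N, if the wrist force passes 120 N, or if a joint passes its speed limit or range.

## Robot

A 6-joint arm with a two-finger parallel gripper is mounted at the origin on the work surface. World frame = base frame: x ahead of the robot, y to its left, z up, the work surface at z = 0. Lengths are in m, angles in rad, forces in N, time in s.
With the tool pointing down it reaches from about 0.35 to 0.775 m from the base axis. Payload 5.5 kg.
Tool frame: the origin (TCP) lies on the centre line of the jaws, within the pads' length; the fingertips stand 11 mm ahead of it and the grasp point (between the pads) lies 8 mm behind it; z points along the fingers, y is the line along which they close (so a half turn about z gives the same grasp; the last joint's range is limited). The gripper opens to 85 mm and grips with 20 to 120 N. Pads are 22 mm wide; open, the fingers measure 114 mm over their backs; the gripper's body (76 mm by 85 mm) begins 54 mm behind the grasp point. The pads swing forward as they close: fully open they stand 13 mm farther back than shut.
Start: joints at [-1.305, 0.313, 0.046, 1.304, 0, 1.431], TCP at [0.227, -0.528, 0.203] pointing down, gripper open.
Joint ranges: [-2.76, 2.76], [-0.86, 1.69], [-1.03, 1.26], [-2.2, 2.34], [-1.47, 1.5], [-3.14, 3.14]. Speed limits (rad/s): [2.57, 2.57, 3.14, 3.14, 3.14, 3.14].

## Interface

Orientations are given as a unit quaternion [w, x, y, z].
In Python, from workcell import get_state, eyes, env gives the robot as it stands.
- The arm moves only by the shell command python3 -m inch 'ROWS' [OPENING] [FORCE]. ROWS is JSON, one flat list of numbers, 4 for each row, row after row: the shift along the tool's x, y, z in cm, then the turn about the tool's z in rad. A call has exactly 5 rows; each row shifts and turns the commanded pose from where the row before left it, along the tool's axes as they then stand; what a row does not reach is not made up. A row lasts 1/12 s, in which the tool goes at most 41.7 mm and 7.16 degrees, less where a joint would pass 70% of its speed; a pose out of reach is approached as far as the arm can. A call is refused whole if a number of a shift passes 4.17 or a number of a turn 0.125, either way. A call with a gripper value outside its range is refused whole. OPENING is the opening, from -1 (shut) to 1 (fully open), set as the call begins (- or left out, the last holds). The fingers move at their own pace and stop on an object; FORCE is the grip in N (left out, the last holds). Time passes only in rows, so rows that do not move let the fingers close, or fill a call up. It gives the time, the measured TCP pose, the force, the opening and the grip force at its end, in the units of the state.
- get_state(): the state, without advancing time (a new reading comes with each control period).
- eyes.read_camera(name): name is "scene" or "top" or "wrist"; returns the picture (420x560x3 uint8, red, green, blue); there is no depth.
- eyes.camera_info(name): a dict with "fovy" (degrees; the focal length in pixels is half the picture's height over the tangent of half this angle, whatever the lens; pixels are square), "cx", "cy" (the principal point, pixels), "xyz" and "orientation" of the camera in the world. Camera axes: x right, y down, z forward; pixel columns grow to the right and rows downward; lengths in m; the calibration is good to about 2 mm. A picture is of the moment at which its call begins: read the wrist's pose just before it. camera_info takes no time and is no camera call; for the wrist camera it gives the pose at the moment of the call.
- env.hand_in(): hands the job in; it is judged then, once.
The state is a dict: "clock": time; "joint_pos": joint angles; "qvel": joint speeds; "tau": joint torques, N m; "tcp_pos": TCP position; "orientation": TCP orientation; "wrist_force": force on the tool from outside, world axes, zero at the start; "ft_torque": the same for the moment, N m; "finger_gap": finger opening in m; "grip_force": force on a finger pad.
Only numpy, scipy, OpenCV 4.12 (cv2) and the standard library are available. Lean on these libraries where they do the work, as an engineer would, in place of code of your own. Each camera call takes 0.05 s, during which the arm holds its last target. There are 200 camera calls.

## Working session

There is one attempt and no reset: what is moved stays moved. The work goes in short steps, Python scripts to look and compute and a shell command to move; the robot and the scene stay as the last step left them, time stands still between calls to the robot, and variables do not carry over. Pictures are saved under pics/ and viewed, at most 10 in all, crops included, and the job is handed in when it is done.

```bash
mkdir -p pics; python3 - <<'E'
from workcell import get_state, eyes
import cv2
s=get_state();print(s)
for n in ("scene","top"):
    print(n,eyes.camera_info(n)); cv2.imwrite(f"pics/{n}0.png",cv2.resize(eyes.read_camera(n)[:,:,::-1],(800,600),interpolation=cv2.INTER_CUBIC))
E
```

```text
{'clock': 0.0, 'joint_pos': array([-1.30457648e+00,  3.13978295e-01,  4.49429927e-02,  1.30363329e+00,
        1.32242809e-05,  1.43118872e+00]), 'qvel': array([-0.00029571,  0.00130353, -0.00117698,  0.00040085, -0.00164776,
       -0.00104573]), 'tau': array([ 9.64690917e-04, -4.80630398e+01,  2.98531258e+01,  1.94424408e-02,
       -8.41482711e-05,  1.28632482e-05]), 'tcp_pos': array([ 0.2268309 , -0.52771959,  0.20170682]), 'orientation': array([-9.34675006e-04,  9.79483122e-01,  2.01524038e-01, -5.26244123e-05]), 'wrist_force': array([0.3746936 , 0.67250201, 0.41248603]), 'ft_torque': array([-0.05379211, -0.00731701, -0.03219959]), 'grip_force': 0.0, 'finger_gap': 0.08554956429366942}
scene {'fovy': 43.01926516196691, 'cx': 271.7565365788185, 'cy': 207.7653715199207, 'xyz': array([ 1.29170951, -0.55007547,  0.73028149]), 'orientation': array([-0.42712805,  0.78586234,  0.39759548, -0.20469455])}
top {'fovy': 55.041536839275054, 'cx': 282.37254010090277, 'cy': 208.24523563928034, 'xyz': array([ 0.44445079, -0.02411003,  0.98846762]), 'orientation': array([ 0.07151898, -0.70360386,  0.70504651, -0.05230743])}
```

View pics/scene0.png

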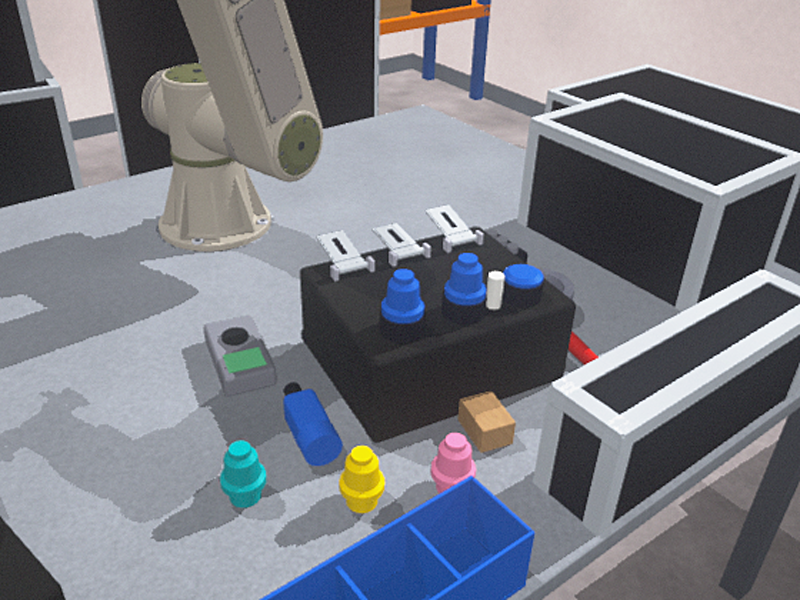

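View pics/top0.png

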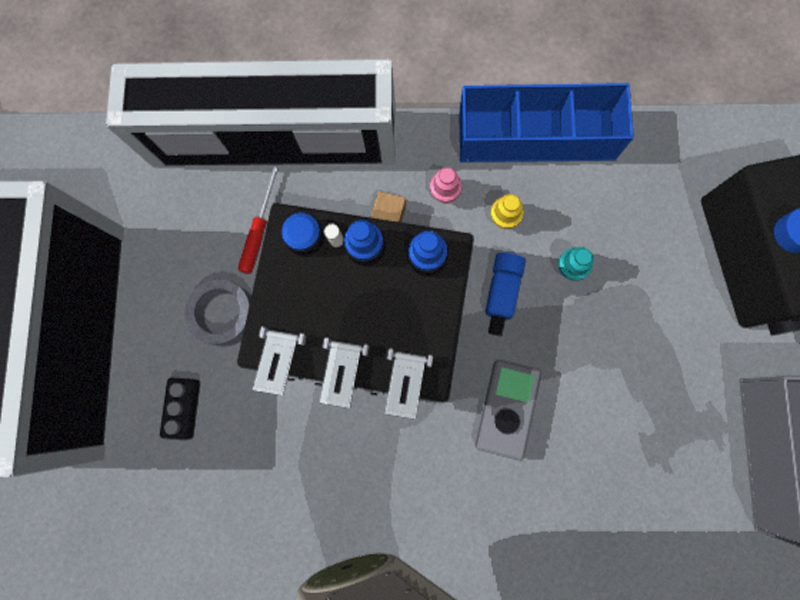

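The top view shows the cap in outlet 1 (left, ~(300,232)) and plugs in outlet 2 (~(362,240)) and outlet 3 (~(428,250)). So paddles 2 and 3 (ears around (346,348) and (410,357)) are the ones to turn. All the paddles look slightly raised in the scene view.

```bash
cat > h.py <<'E'
import numpy as np
from scipy.spatial.transform import Rotation as R
from workcell import get_state, eyes
def cam(n):
    i=eyes.camera_info(n); return i,R.from_quat(i["orientation"],scalar_first=True).as_matrix(),210/np.tan(np.radians(i["fovy"]/2))
def proj(n,P):
    i,r,f=cam(n); c=(np.atleast_2d(P)-i["xyz"])@r
    return np.c_[f*c[:,0]/c[:,2]+i["cx"],f*c[:,1]/c[:,2]+i["cy"]]
def box2w(p,B): # p=(x,y,yaw)
    c,s=np.cos(p[2]),np.sin(p[2]); B=np.atleast_2d(B)
    return np.c_[p[0]+c*B[:,0]-s*B[:,1],p[1]+s*B[:,0]+c*B[:,1],B[:,2]]
E
python3 - <<'E'
from h import *
from scipy.optimize import least_squares
import cv2
B=[(.13,.16,.14),(.13,-.16,.14),(-.13,-.16,.14),(-.13,.16,.14)]
px=[(274,205),(473,234),(449,401),(238,367)]
for k,(a,b) in zip((95,0,-95),[((262,331),(301,339)),((325,344),(366,351)),((389,354),(431,361))]):
    B+=[(-.075,k/1000+.029,.16),(-.075,k/1000-.029,.16)]; px+=[a,b]
B+=[(.08,0,.222),(.08,-.095,.222)]; px+=[(363,230),(430,241)]
B=np.array(B);px=np.array(px)/(800/560)
r=least_squares(lambda p:(proj("top",box2w(p,B))-px).ravel(),[.45,0,-.1],loss="soft_l1")
print(r.x); print((r.fun.reshape(-1,2)).round(1).tolist()); p=r.x
# angle of paddles: free edge centre px in top
for k,e in zip((95,0,-95),[(268,391),(336,404),(403,416)]):
    for a in (0,.1,.2,.3): 
        P=box2w(p,[(-.075-.085*np.cos(a),k/1000,.152+.085*np.sin(a))])
        print(k,a,(proj("top",P)*800/560).round(),P.round(3),"scene",(proj("scene",P)*800/560).round())
T=eyes.read_camera("top");S=eyes.read_camera("scene")
a=cv2.resize(T[220:300,170:310],None,fx=5,fy=5,interpolation=2)[:290]
b=cv2.resize(S[140:200,215:345],None,fx=5.38,fy=5,interpolation=2)
cv2.imwrite("pics/c1.png",np.vstack([cv2.resize(a,(700,290)),cv2.resize(b,(700,300))])[:,:,::-1])
E
```

```text
[ 0.59377291  0.06858918 -0.16970347]
[[-1.9, -3.2], [1.9, -1.1], [0.1, 1.8], [-2.2, -0.5], [0.5, 0.9], [0.4, -0.1], [1.0, -0.6], [-0.1, -0.8], [1.4, 0.1], [-0.1, -0.1], [-1.2, 1.4], [-0.6, 1.2]]
95 0 [[271. 394.]] [[0.452 0.189 0.152]] scene [[435. 217.]]
95 0.1 [[270. 394.]] [[0.453 0.189 0.16 ]] scene [[436. 212.]]
95 0.2 [[269. 393.]] [[0.454 0.189 0.169]] scene [[436. 208.]]
95 0.3 [[267. 391.]] [[0.456 0.189 0.177]] scene [[437. 204.]]
0 0 [[336. 405.]] [[0.436 0.096 0.152]] scene [[384. 229.]]
0 0.1 [[335. 405.]] [[0.436 0.096 0.16 ]] scene [[384. 224.]]
0 0.2 [[334. 404.]] [[0.438 0.095 0.169]] scene [[384. 220.]]
0 0.3 [[334. 403.]] [[0.44  0.095 0.177]] scene [[385. 216.]]
-95 0 [[401. 417.]] [[0.42  0.002 0.152]] scene [[329. 241.]]
-95 0.1 [[401. 417.]] [[0.42  0.002 0.16 ]] scene [[329. 236.]]
-95 0.2 [[401. 416.]] [[0.422 0.002 0.169]] scene [[329. 232.]]
-95 0.3 [[401. 415.]] [[0.424 0.001 0.177]] scene [[329. 228.]]
```

View pics/c1.png

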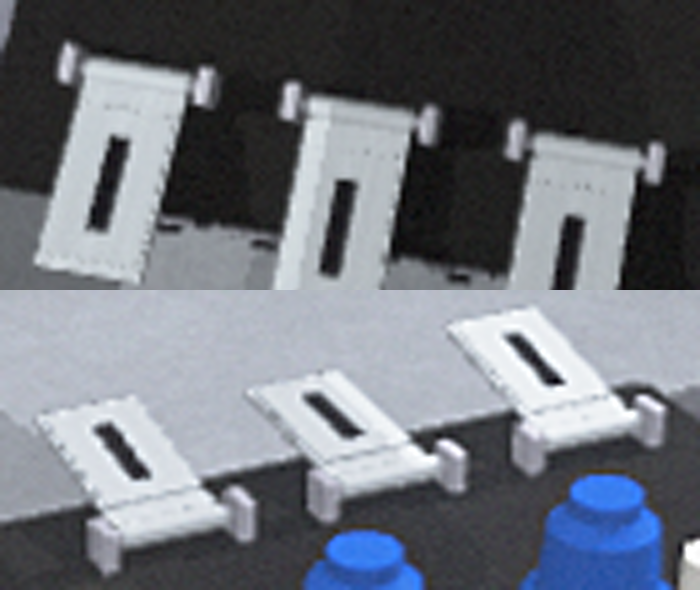

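Flag 3 starts at about 0.17 rad and flag 2 at about 0.05 rad. Plan: turn the tool so its x axis points along the box's rear direction, shut the jaws, and come in ahead of paddle 3.

```bash
cat > b.py <<'E'
from h import *
P=(.5938,.0686,-.1697)
def rel():
    s=get_state(); t=s["tcp_pos"]; c,q=np.cos(P[2]),np.sin(P[2]); d=t[:2]-np.array(P[:2])
    x=R.from_quat(s["orientation"],scalar_first=True).as_matrix()[:,0]
    print("t %.2f u %.1f v %.1f z %.1f mm yawerr %.3f F %s gap %.3f"%(s["clock"],1e3*(c*d[0]+q*d[1]),1e3*(-q*d[0]+c*d[1]),1e3*t[2],np.arctan2(x[1],x[0])-P[2],s["wrist_force"].round(1),s["finger_gap"]))
rel()
E
python3 -m inch '[0,0,0,0.115, 0,0,0,0.115, 0,0,0,0.115, 0,0,0,0.115, 0,0,0,0.115]' -1 40
python3 b.py
python3 -m inch '[0.4,-3.7,0,0, 0.4,-3.7,0,0, 0.4,-3.7,0,0, 0.4,-3.7,0,0, 0.4,-3.7,0,0]'
python3 -m inch '[0.4,-3.7,0,0, 0.4,-3.7,0,0, 0.4,-3.7,0,0, 0.4,-3.7,0,0, 0.4,-3.7,0,0]'
python3 b.py
```

```text
clock: 0.62
tcp_pos: [0.2269, -0.5282, 0.2023]
orientation: [-0.0, 0.996, -0.087, -0.0]
wrist_force: [0.3, 0.4, 0.4]
finger_gap: 0.0258
grip_force: 0.0
t 0.62 u -260.8 v -650.1 z 202.3 mm yawerr -0.005 F [0.3 0.4 0.4] gap 0.026
clock: 1.03
tcp_pos: [0.2778, -0.3476, 0.2023]
orientation: [-0.0, 0.996, -0.085, -0.0]
wrist_force: [1.0, -0.4, -0.2]
finger_gap: -0.0
grip_force: 0.0
clock: 1.45
tcp_pos: [0.3287, -0.1686, 0.2026]
orientation: [0.0, 0.996, -0.085, 0.0]
wrist_force: [0.3, 0.3, 0.6]
finger_gap: 0.0001
grip_force: 0.0
t 1.45 u -221.3 v -278.6 z 202.6 mm yawerr -0.000 F [0.3 0.3 0.6] gap 0.000
```

```bash

python3 -m inch '[0.3,-3.67,0,0, 0.3,-3.67,0,0, 0.3,-3.67,0,0, 0.3,-3.67,0,0, 0.3,-3.67,0,0]' >/dev/null
python3 -m inch '[0,0,1,0, 0,0,1,0, 0,0,1,0, 0,0,1,0, 0,0,0.5,0]' >/dev/null
python3 b.py
python3 - <<'E'
from h import *
import cv2
a=eyes.read_camera("top")[150:340,120:380]; b=eyes.read_camera("scene")[90:240,180:400]
cv2.imwrite("pics/c2.png",np.hstack([cv2.resize(a,(400,292)),cv2.resize(b,(400,292))])[:,:,::-1])
E
```

```text
t 2.28 u -206.8 v -96.5 z 156.5 mm yawerr 0.001 F [-0.  -0.8 -0.4] gap 0.000
```

View pics/c2.png

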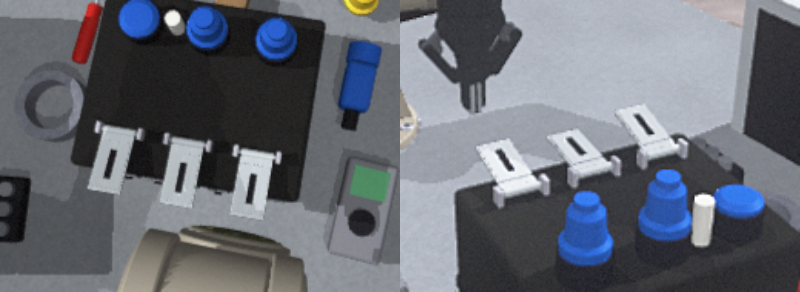

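```bash

python3 -m inch '[1.2,0,0,0, 1.2,0,0,0, 1.3,0,0,0, 0.3,0,0.0,0, 0.3,0,-0.3,0]' >/dev/null; python3 b.py
python3 -m inch '[0.5,0,-0.8,0, 0.5,0,-0.8,0, 0.5,0,-0.7,0, 0.5,0,-0.7,0, 0.4,0,-0.6,0]' >/dev/null; python3 b.py
python3 - <<'E'
from h import *
import cv2
b=eyes.read_camera("scene")[60:240,180:400]
cv2.imwrite("pics/c3.png",cv2.resize(b,(660,540))[:,:,::-1])
E
```

```text
t 2.80 u -161.8 v -97.0 z 160.5 mm yawerr 0.000 F [-0.5 -0.8 -1.1] gap -0.000
t 3.22 u -138.3 v -96.8 z 197.5 mm yawerr 0.000 F [ 0.4  0.1 -0.8] gap -0.000
```

View pics/c3.png

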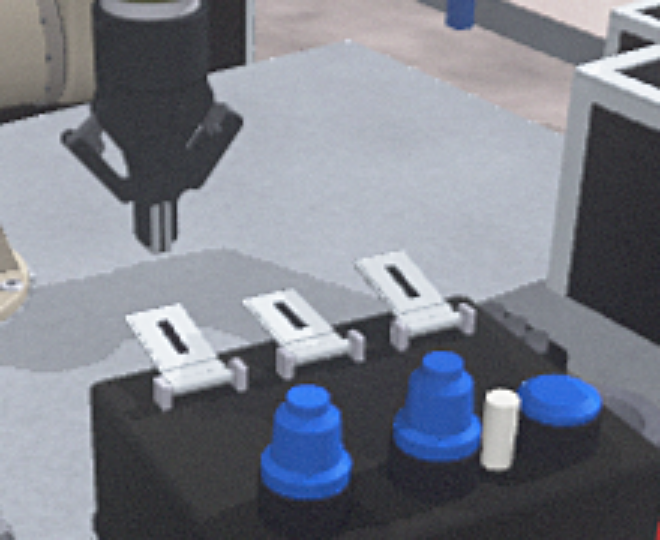

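No contact yet: the tip at about (233,143) native pixels is still clear of the paddle. I'll check that against the projection.

```bash
python3 - <<'E'
from h import *
t=get_state()["tcp_pos"]; print(t)
for n in("scene","top"):
  print(n,proj(n,[t,t-[0,0,.011],t+[0,0,.1]]).round(1).tolist())
p=(.5938,.0686,-.1697)
print(proj("scene",box2w(p,[(-.13,-.16,.14),(-.075,-.124,.16),(-.16,-.095,.168),(.08,-.095,.222),(.13,-.16,.14)])).round(1).tolist())
E
```

```text
[ 0.44242345 -0.00375722  0.19845437]
scene [[233.1, 154.7], [233.2, 159.2], [232.0, 110.7]]
top [[283.0, 280.7], [283.1, 280.7], [281.5, 280.9]]
[[207.8, 186.4], [233.5, 186.6], [229.9, 162.4], [282.2, 193.9], [261.8, 255.1]]
```

```bash
python3 - <<'E'
from h import *
import cv2
p=(.5938,.0686,-.1697)
print(proj("scene",box2w(p,[(-.2068,-.0965,.1455)])))
i=eyes.camera_info("wrist");print(i, get_state()["tcp_pos"])
w=eyes.read_camera("wrist").copy()
s=eyes.read_camera("scene").copy()
t=get_state()["tcp_pos"]
pts=box2w(p,[(-.13,-.16,.14),(-.13,.16,.14),(-.075,-.124,.16),(-.075,-.066,.16),(-.16,-.095,.168),(-.16,0,.156),(.08,-.095,.222),(.08,0,.222),(.13,-.16,.14)])
for n,im in(("wrist",w),("scene",s)):
  for q in proj(n,np.vstack([pts,t-[0,0,.011]])):
    if abs(q).max()<2000: cv2.drawMarker(im,tuple(int(v) for v in q),(255,0,0),0,8,1)
cv2.imwrite("pics/w1.png",np.hstack([cv2.resize(w,(400,300)),cv2.resize(s[40:250,150:430],(400,300))])[:,:,::-1])
E
```

```text
[[221.40622861 162.30806802]]
{'fovy': 58.07885967506337, 'cx': 278.8346869575485, 'cy': 207.11009288861138, 'xyz': array([ 0.51638367, -0.01597949,  0.36915134]), 'orientation': array([-0.09617991, -0.63757696,  0.75572744,  0.11454735])} [ 0.44242345 -0.00375722  0.19845437]
```

View pics/w1.png

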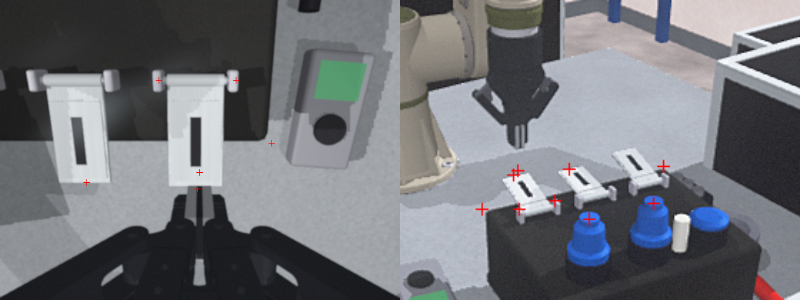

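```bash
python3 - <<'E'
from h import *
import cv2
print(proj("scene",[(0,0,0),(0,0,.1)])*800/560)
w=eyes.read_camera("wrist")
i,r,f=cam("wrist");s=get_state();t=s["tcp_pos"];tr=R.from_quat(s["orientation"],scalar_first=True).as_matrix()
print("cam in tool",(i["xyz"]-t)@tr, "z axis",r[:,2]@tr)
for h in(-.011,0,.02,.04): print(h,proj("wrist",t+[0,0,h]))
cv2.imwrite("pics/w2.png",cv2.resize(w[220:420,180:380],(600,600),interpolation=2)[:,:,::-1])
E
```

```text
[[215.7220876  223.66269237]
 [210.22377232 178.08434769]]
cam in tool [ 0.0754647  -0.00037828 -0.17045327] z axis [-2.98680899e-01 -7.70735289e-04  9.54352726e-01]
-0.011 [[279.84466257 241.5549509 ]]
0 [[279.88496654 250.2183615 ]]
0.02 [[279.97129646 268.77513203]]
0.04 [[280.08003877 292.14948615]]
```

View pics/w2.png

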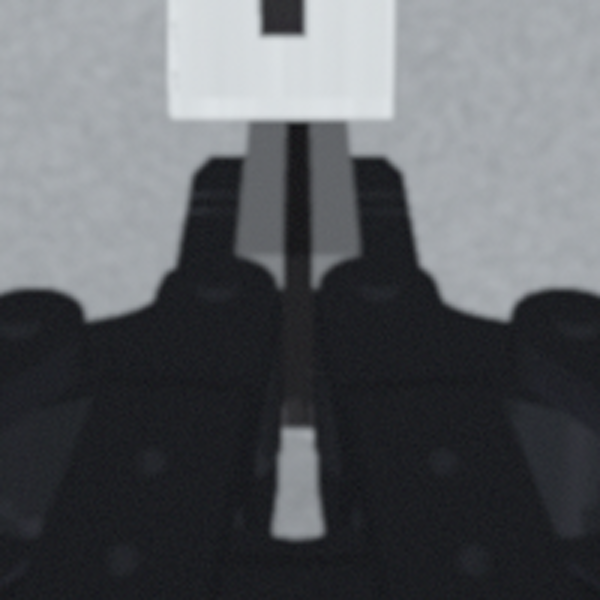

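Both cameras agree on this: the shut fingertips show at about 22 mm above the reported TCP rather than 11 mm below it. In the scene crop the tip is at (160,250), and in the wrist view the pad end is at row 259. So the finger passed over the paddle, which hasn't moved. I'll back off, go lower and push again.

```bash

python3 -m inch '[-1.2,0,0,0, -1.2,0,0,0, -1.2,0,0,0, -1.2,0,0,0, -1.2,0,0,0]' >/dev/null; python3 b.py
python3 -m inch '[0,0,1.4,0, 0,0,1.4,0, 0,0,1.4,0, 0,0,1.4,0, 0,0,1.0,0]' >/dev/null; python3 b.py
python3 -m inch '[0.5,0,0,0, 0.5,0,0,0, 0.5,0,0,0, 0.5,0,0,0, 0.5,0,0,0]' >/dev/null; python3 b.py
python3 - <<'E'
from h import *
import cv2
b=eyes.read_camera("scene")[100:220,180:340]; w=eyes.read_camera("wrist")[100:400,100:450]
cv2.imwrite("pics/c4.png",np.hstack([cv2.resize(b,(450,338)),cv2.resize(w,(350,338))])[:,:,::-1])
E
```

```text
t 3.83 u -201.0 v -96.7 z 196.5 mm yawerr 0.001 F [-0.5  0.6 -0.3] gap 0.000
t 4.25 u -200.5 v -96.8 z 129.7 mm yawerr 0.001 F [-0.5  0.8  0.8] gap -0.000
t 4.67 u -172.7 v -96.8 z 131.4 mm yawerr 0.000 F [0.6 0.5 0.4] gap -0.000
```

View pics/c4.png

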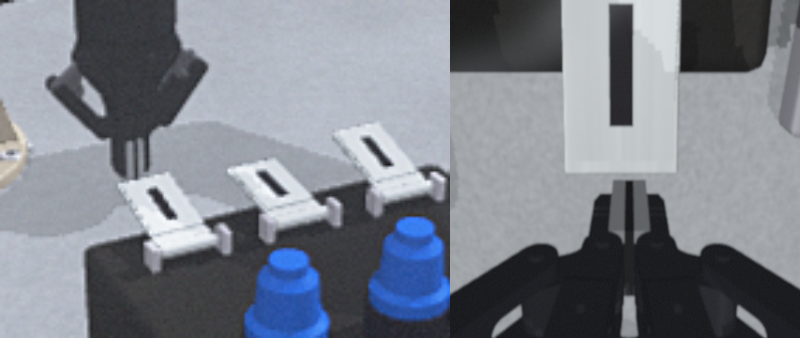

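The tip is now just in front of the paddle 3 edge and roughly level with it (scene crop (130,178)). I'll back up 1 cm, go 1.5 cm lower, then push in and up.

```bash

python3 -m inch '[-1,0,0,0, 0,0,1.0,0, 0,0,0.7,0, 0.8,0,0,0, 0.8,0,0,0]' >/dev/null; python3 b.py
python3 -m inch '[0.5,0,0,0, 0.5,0,-0.3,0, 0.4,0,-0.6,0, 0.4,0,-0.7,0, 0.4,0,-0.7,0]' >/dev/null; python3 b.py
python3 - <<'E'
from h import *
import cv2
b=eyes.read_camera("scene")[100:220,180:340]; w=eyes.read_camera("wrist")[100:400,100:450]
cv2.imwrite("pics/c5.png",np.hstack([cv2.resize(b,(450,338)),cv2.resize(w,(350,338))])[:,:,::-1])
E
```

```text
t 5.18 u -168.3 v -96.7 z 113.4 mm yawerr 0.001 F [-0.6  0.3 -0.2] gap -0.000
t 5.60 u -163.9 v -96.7 z 132.2 mm yawerr 0.001 F [-42.6   5.3  15.5] gap 0.000
```

View pics/c5.png

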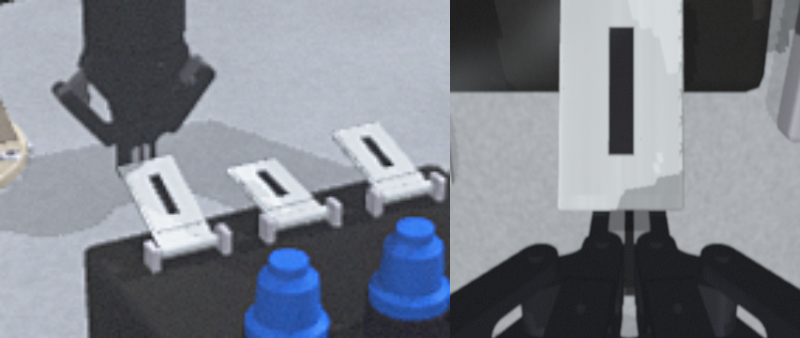

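The finger is under the edge of paddle 3 and lifting it (about 0.4 rad), but it's pushing too hard at 42 N. I'll ease off and follow the arc upward.

```bash

python3 -m inch '[-1.0,0,-0.2,0, 0.1,0,-0.6,0, 0.3,0,-0.7,0, 0.5,0,-0.7,0, 0.6,0,-0.6,0]' >/dev/null; python3 b.py
python3 -m inch '[0.5,0,-0.5,0, 0.6,0,-0.5,0, 0.7,0,-0.4,0, 0.7,0,-0.3,0, 0.7,0,-0.3,0]' >/dev/null; python3 b.py
python3 - <<'E'
from h import *
import cv2
b=eyes.read_camera("scene")[80:220,180:340]; w=eyes.read_camera("wrist")[100:400,100:450]
cv2.imwrite("pics/c6.png",np.hstack([cv2.resize(b,(450,394)),cv2.resize(w,(350,394))])[:,:,::-1])
E
```

```text
t 6.12 u -142.0 v -96.6 z 165.2 mm yawerr 0.001 F [-3.2  0.3  2.3] gap -0.000
t 6.53 u -107.9 v -96.8 z 184.8 mm yawerr 0.000 F [-0.4 -0.1  0.1] gap -0.000
```

View pics/c6.png

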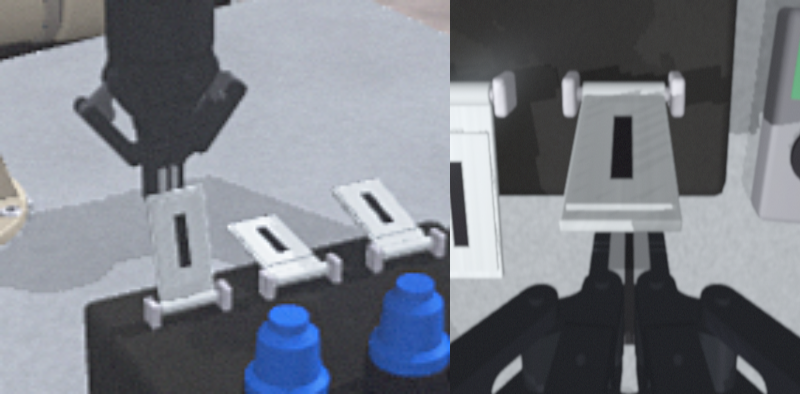

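Paddle 3 stands at about 1.2 rad, with the finger still in front of it and centred. Next I push it past upright and fold it down.

```bash

python3 -m inch '[1.2,0,0,0, 1.2,0,0,0, 1.2,0,0,0, 1.1,0,0.2,0, 1.0,0,0.4,0]' >/dev/null; python3 b.py
python3 -m inch '[1.0,0,0.8,0, 0.9,0,1.0,0, 0.5,0,0.8,0, 0.3,0,0.7,0, 0.1,0,0.4,0]' >/dev/null; python3 b.py
```

```text
t 7.05 u -51.1 v -96.7 z 178.4 mm yawerr 0.000 F [-0.6 -0.4 -1.3] gap 0.000
t 7.47 u -24.3 v -96.7 z 139.8 mm yawerr 0.000 F [0.4 0.1 0.9] gap 0.000
```

```bash

python3 -m inch '[0.1,0,0.3,0, 0,0,0.3,0, 0,0,0.2,0, 0,0,0.1,0, 0,0,0,0]' >/dev/null; python3 b.py
python3 -m inch '[0,0,0.2,0, 0,0,0.2,0, 0,0,0.1,0, 0,0,0,0, 0,0,0,0]' >/dev/null; python3 b.py
```

```text
t 7.88 u -23.2 v -96.7 z 132.7 mm yawerr 0.001 F [ 0.  -0.9 -0. ] gap -0.000
t 8.30 u -23.2 v -96.7 z 127.5 mm yawerr 0.000 F [ 0.1 -0.7 -0.2] gap -0.000
```

```bash

python3 -m inch '[0,0,0.2,0, 0,0,0.2,0, 0,0,0.1,0, 0,0,0,0, 0,0,0,0]' >/dev/null; python3 b.py
python3 -m inch '[0,0,0.2,0, 0,0,0.2,0, 0,0,0,0, 0,0,0,0, 0,0,0,0]' >/dev/null; python3 b.py
python3 - <<'E'
from h import *
# paddle-3 whiteness along box u-line at hinge height in wrist view
im=eyes.read_camera("wrist").mean(2)
p=(.5938,.0686,-.1697)
us=np.arange(-.07,.05,.006)
for v in(-.095,-.078,-.112): print(v,[(int(im[int(q[1]),int(q[0])]) if 0<=q[1]<420 and 0<=q[0]<560 else -1) for q in proj("wrist",box2w(p,[(u,v,.156) for u in us]))])
E
```

```text
t 8.72 u -22.8 v -96.7 z 126.8 mm yawerr 0.001 F [-8.5  2.6 24.9] gap 0.000
t 9.13 u -22.6 v -96.7 z 126.4 mm yawerr 0.001 F [-16.5   2.9  45.2] gap 0.000
-0.095 [238, 188, 73, 55, 57, 59, 68, 73, 85, 104, 195, 245, 245, 250, 48, 69, 68, 67, 68, 70]
-0.078 [49, 48, 46, 49, 48, 46, 255, 220, 246, 245, 246, 246, 245, 253, 67, 67, 69, 68, 69, 71]
-0.112 [48, 48, 46, 49, 49, 48, 46, 163, 227, 228, 242, 245, 246, 242, 47, 68, 67, 69, 70, 77]
```

Paddle 3 is flat: there's firm contact, and the white plate ends at u ≈ +10 mm, exactly 85 mm past the hinge. The true tip offset is TCP + 29 mm. On to paddle 2.

```bash

python3 -m inch '[0,0,-1.8,0, 0,0,-2.0,0, 0,0,-2.0,0, 0,0,-2.0,0, -1,0,-0.5,0]' >/dev/null; python3 b.py
python3 -m inch '[-3.4,0,0,0, -3.4,0,0,0, -3.4,0,0,0, -3.4,0,0,0, -3.4,0,0,0]' >/dev/null
python3 -m inch '[-0.3,-1.9,0,0, 0,-1.9,0,0, 0,-2,0,0, 0,-2,0,0, 0,-1.9,0,0]' >/dev/null; python3 b.py
```

```text
t 9.60 u -30.3 v -96.9 z 204.7 mm yawerr 0.000 F [ 0.9 -0.1 -0.3] gap -0.000
t 10.43 u -205.5 v -52.2 z 202.9 mm yawerr 0.058 F [ 0.4 -0.3 -0. ] gap -0.000
```

```bash
python3 -m inch '[0,0,0,0, 0,0,0,0, 0,0,0,0, 0,0,0,0, 0,0,0,0]'; python3 b.py; python3 -c "
from h import *;print(get_state()['joint_pos'].round(3))"
```

```text
clock: 10.85
tcp_pos: [0.3816, 0.0511, 0.203]
orientation: [-0.021, 0.998, -0.056, 0.001]
wrist_force: [-0.1, 0.4, -0.0]
finger_gap: 0.0001
grip_force: 0.0
t 10.85 u -206.2 v -53.1 z 203.0 mm yawerr 0.057 F [-0.1  0.4 -0. ] gap 0.000
[-0.114 -0.062 -0.388  1.245  0.043  3.141]
```

Joint 6 hit its limit, so I'll turn the tool half a turn the other way. After that, tool x points to the box's front and tool y to its left.

```bash

for i in 1; do
python3 -m inch '[0,0,0,-0.123, 0,0,0,-0.123, 0,0,0,-0.123, 0,0,0,-0.123, 0,0,0,-0.123]' >/dev/null
python3 -m inch '[0,0,0,-0.123, 0,0,0,-0.123, 0,0,0,-0.123, 0,0,0,-0.123, 0,0,0,-0.123]' >/dev/null
python3 -m inch '[0,0,0,-0.123, 0,0,0,-0.123, 0,0,0,-0.123, 0,0,0,-0.123, 0,0,0,-0.123]' >/dev/null
python3 -m inch '[0,0,0,-0.123, 0,0,0,-0.123, 0,0,0,-0.123, 0,0,0,-0.123, 0,0,0,-0.123]' >/dev/null
python3 -m inch '[0,0,0,-0.123, 0,0,0,-0.123, 0,0,0,-0.123, 0,0,0,-0.123, 0,0,0,-0.123]'
done; python3 b.py;python3 -c "
from h import *;print(get_state()['joint_pos'].round(3))"
```

```text
clock: 12.93
tcp_pos: [0.3815, 0.0511, 0.2031]
orientation: [0.0, 0.087, 0.996, 0.021]
wrist_force: [-0.1, -0.4, 0.8]
finger_gap: -0.0001
grip_force: 0.0
t 12.93 u -206.3 v -53.1 z 203.1 mm yawerr 3.138 F [-0.1 -0.4  0.8] gap -0.000
[-0.114 -0.063 -0.388  1.245  0.043  0.06 ]
```

```bash

python3 -m inch '[0,1.1,0,0, 0,1.1,0,0, 0,1.1,0,0, 0,1.0,0,0, 0,0.9,0,0]' >/dev/null; python3 b.py
python3 -m inch '[0,0,1.8,0, 0,0,1.8,0, 0,0,1.8,0, 0,0,1.8,0, 0,0,1.7,0]' >/dev/null; python3 b.py
```

```text
t 13.35 u -205.7 v -0.5 z 205.4 mm yawerr 3.132 F [-0.8  1.  -0.2] gap 0.000
t 13.77 u -206.1 v 2.9 z 115.5 mm yawerr 3.132 F [-0.6  0.  -0.9] gap -0.000
```

```bash

python3 -m inch '[-1.2,0,0.2,0, -1.2,0,0.2,0, -0.8,0,0,0, -0.4,0,0,0, -0.4,0,0,0]' >/dev/null; python3 b.py
python3 -m inch '[-0.2,0,0,0, 0,0,-0.3,0, 0,0,-0.4,0, 0,0,-0.5,0, -0.1,0,-0.6,0]' >/dev/null; python3 b.py
```

```text
t 14.18 u -169.3 v 2.7 z 111.8 mm yawerr 3.132 F [-15.5   4.6   0.4] gap 0.000
t 14.60 u -167.1 v 2.5 z 129.8 mm yawerr 3.133 F [-9.5  5.4  1.3] gap 0.000
```

```bash

python3 -m inch '[0,0,-0.5,0, -0.2,0,-0.5,0, -0.2,0,-0.5,0, -0.3,0,-0.5,0, -0.4,0,-0.4,0]' >/dev/null; python3 b.py
python3 - <<'E'
from h import *
p=(.5938,.0686,-.1697); im=eyes.read_camera("scene").mean(2)
# mean brightness along predicted paddle surface centre-side strips for candidate angles, at r=75..83mm
for a in np.arange(0,1.6,.1):
    q=proj("scene",box2w(p,[(-.075-r*np.cos(a)+.004*np.sin(a),v,.152+r*np.sin(a)+.004*np.cos(a)) for r in(.07,.075,.08,.09,.095) for v in(-.015,0,.015)]))
    m=[im[int(round(y)),int(round(x))] for x,y in q]; print(round(a,1),np.array(m).reshape(5,3).mean(1).astype(int))
E
```

```text
t 15.02 u -156.3 v 2.2 z 155.0 mm yawerr 3.134 F [-16.3   9.2  11.3] gap 0.000
0.0 [207 205 196 180 176]
0.1 [146 149 154 187 189]
0.2 [148 148 147 179 202]
0.3 [205 201 174 202 206]
0.4 [212 213 215 209  88]
0.5 [197 222 222 111 121]
0.6 [226 224 224 128 109]
0.7 [219 224 140 135 127]
0.8 [212 218 161 134 111]
0.9 [210 215 145 166 127]
1.0 [213 216 168 147 149]
1.1 [212 212 153 177 177]
1.2 [210 204 178 141 152]
1.3 [201 200 187 192 191]
1.4 [201 203 203 190 188]
1.5 [202 204 202 190 187]
```

Paddle 2 is at about 0.57 rad and following the finger. Continuing along the arc.

```bash

python3 -m inch '[-0.5,0,-0.6,0, -0.6,0,-0.6,0, -0.7,0,-0.5,0, -0.8,0,-0.5,0, -0.9,0,-0.4,0]' >/dev/null; python3 b.py
python3 -m inch '[-1.2,0,-0.2,0, -1.2,0,0,0, -1.2,0,0,0, -1.1,0,0,0, -1.0,0,0.2,0]' >/dev/null; python3 b.py
python3 -m inch '[-0.6,0,0.2,0, -1.0,0,0.9,0, -1.0,0,1.0,0, -0.7,0,0.9,0, -0.4,0,0.9,0]' >/dev/null; python3 b.py
```

```text
t 15.48 u -115.3 v -0.6 z 181.7 mm yawerr 3.132 F [-1.   0.5 -0.3] gap -0.000
t 15.90 u -57.7 v -1.4 z 181.0 mm yawerr 3.132 F [-0.7 -0.  -0.1] gap -0.000
t 16.32 u -22.2 v -0.0 z 139.3 mm yawerr 3.132 F [-0.1 -0.8 -0.1] gap -0.000
```

```bash

python3 -m inch '[0,0,0.4,0, 0,0,0.4,0, 0,0,0.4,0, 0,0,0.2,0, 0,0,0,0]' >/dev/null; python3 b.py
python3 -m inch '[0,0,0.2,0, 0,0,0.2,0, 0,0,0.1,0, 0,0,0,0, 0,0,0,0]' >/dev/null; python3 b.py
```

```text
t 16.73 u -23.3 v 0.7 z 127.6 mm yawerr 3.133 F [-1.3 -0.7  1.9] gap -0.000
t 17.15 u -23.1 v 0.8 z 126.7 mm yawerr 3.132 F [-11.   -1.2  25.1] gap -0.000
```

Same contact height as paddle 3. I'll press a touch more, lift off, retreat, and check all three paddles.

```bash

python3 -m inch '[0,0,0.3,0, 0,0,0.1,0, 0,0,0,0, 0,0,0,0, 0,0,-0.6,0]' >/dev/null; python3 b.py
python3 -m inch '[0,0,-2,0, 0,0,-2,0, 0,0,-2,0, 0,0,-2,0, 0,0,-2,0]' >/dev/null
python3 -m inch '[2.5,0,-1,0, 3.4,0,0,0, 3.4,0,0,0, 3.4,0,0,0, 3.4,0,0,0]' >/dev/null
python3 -m inch '[0,-3.5,0,0, 0,-3.5,0,0, 0,-3.5,0,0, 0,-3.5,0,0, 0,-3.5,0,0]' >/dev/null
python3 -m inch '[0,-3.5,0,0, 0,-3.5,0,0, 0,-3.5,0,0, 0,-3.5,0,0, 0,0,0,0]' >/dev/null; python3 b.py
python3 - <<'E'
from h import *
p=(.5938,.0686,-.1697)
us=np.arange(-.18,.06,.01)
for n in("scene","top"):
  im=eyes.read_camera(n).mean(2)
  for k in(.095,0,-.095):
    for dv in(-.018,.018):
      q=proj(n,box2w(p,[(u,k+dv,.156) for u in us])); print(n,k,[int(im[int(round(y)),int(round(x))]) for x,y in q])
im=eyes.read_camera("scene").astype(int)
# ring-face far edge and side views, fine: folded edge end for lift angles
for k in(0,-.095):
  for a in(0,.05,.1,.2):
    q=proj("scene",box2w(p,[(-.075+r*np.cos(a),k+.018,.156+r*np.sin(a)) for r in(.076,.079,.082,.085,.088,.091,.094)])); print(k,a,[int(im[int(round(y)),int(round(x))].mean()) for x,y in q])
for nm,n,P in(("plug2","top",(.08,0,.222)),("plug3","top",(.08,-.095,.222)),("cap","top",(.08,.095,.182))):
  q=proj(n,box2w(p,[P]))[0]; T=eyes.read_camera(n).astype(int); m=(T[:,:,2]-T[:,:,0]>60); y,x=np.nonzero(m[int(q[1])-25:int(q[1])+25,int(q[0])-18:int(q[0])+18]); print(nm,q.round(),(x.mean()+int(q[0])-18)*800/560,(y.mean()+int(q[1])-25)*800/560)
E
```

```text
t 17.57 u -22.7 v 0.9 z 128.7 mm yawerr 3.133 F [ 1.  -0.2 -0.3] gap 0.000
t 19.23 u -186.4 v -322.3 z 220.5 mm yawerr 3.126 F [ 0.7 -0.9  1.2] gap -0.000
scene 0.095 [188, 190, 186, 193, 180, 180, 187, 194, 238, 237, 237, 220, 92, 58, 66, 144, 143, 150, 130, 63, 64, 161, 247, 229]
scene 0.095 [237, 248, 76, 220, 248, 244, 243, 237, 243, 236, 251, 197, 129, 136, 62, 69, 68, 69, 61, 64, 67, 139, 136, 134]
scene 0 [184, 187, 183, 160, 159, 160, 161, 159, 117, 57, 59, 217, 223, 219, 219, 227, 242, 236, 238, 237, 39, 47, 65, 60]
scene 0 [190, 184, 189, 188, 183, 183, 188, 184, 95, 70, 233, 210, 247, 245, 253, 252, 250, 248, 248, 255, 84, 98, 98, 103]
scene -0.095 [161, 157, 156, 156, 156, 161, 152, 157, 85, 61, 56, 220, 207, 205, 222, 232, 223, 224, 214, 236, 45, 46, 57, 46]
scene -0.095 [159, 156, 159, 156, 159, 165, 162, 157, 116, 57, 36, 224, 225, 225, 227, 225, 227, 222, 239, 95, 97, 95, 96, 89]
top 0.095 [126, 126, 125, 113, 107, 104, 131, 178, 182, 180, 202, 90, 37, 36, 35, 35, 40, 34, 37, 35, 34, 34, 39, 32]
top 0.095 [87, 85, 86, 200, 200, 202, 201, 205, 204, 207, 207, 89, 38, 35
[... 303 characters left out ...]
143, 139, 84, 38, 34, 31, 34, 97, 177, 184, 184, 167, 186, 191, 184, 168, 152, 34, 32, 33, 12]
top -0.095 [148, 148, 146, 145, 150, 125, 31, 32, 30, 30, 103, 153, 199, 190, 191, 115, 127, 191, 186, 134, 30, 30, 35, 34]
0 0 [251, 229, 243, 255, 137, 99, 85]
0 0.05 [122, 122, 156, 56, 55, 158, 78]
0 0.1 [54, 51, 59, 52, 57, 87, 87]
0 0.2 [69, 69, 66, 67, 64, 57, 89]
-0.095 0 [142, 118, 76, 92, 93, 94, 98]
-0.095 0.05 [92, 131, 82, 107, 93, 96, 95]
-0.095 0.1 [70, 70, 97, 109, 117, 108, 114]
-0.095 0.2 [64, 56, 57, 93, 106, 111, 109]
plug2 [253. 162.] 362.6235093696763 239.45728887807252
plug3 [300. 170.] 427.00246305418716 249.91379310344823
cap [210. 161.] 299.7497393117831 230.56308654848803
```

```bash
python3 -c "
from workcell import env
print(env.hand_in())"
```

```text
the job is handed in; nothing more can be done
None
```

Handed in at about 19 s: paddles 2 and 3 (the plugged outlets) are folded flat towards their outlets, and the final camera check showed the capped outlet's paddle, the cap and both plugs where they were; I didn't re-check the other bench items, and hand-in returned no verdict.

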